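# Shut the drill-bit case in the drawer and push the drawer home

### The arm

A 6-joint arm with a two-finger parallel gripper is mounted at the origin on a cart in front of the work surface, level with it; the furniture and walls round the work are solid. World frame = base frame: x ahead of the robot, y to its left, z up, the work surface at z = 0. Lengths are in mm, angles in rad, forces in N, time in s.
With the tool pointing down it reaches from about 350 to 775 mm from the base axis. Payload 7.3 kg.
Tool frame: the origin (TCP) lies at the very end of the fingers, on their centre line; the grasp point (between the pads) lies 19 mm behind it; z points along the fingers, x is the direction in which the jaws open and shut, and the axes are right-handed (so a half turn about z gives the same grasp; the last joint's range is limited). The gripper opens to 92 mm and grips with 3 to 60 N. Pads are 19 mm wide; open, the fingers measure 130 mm over their backs; the gripper's body (75 mm by 190 mm) begins 47 mm behind the grasp point.
Start: joints at [-1.379, 0.342, 1.524, -0, 1.275, -0.146], TCP at [174.014, -495.342, 226.741] pointing down, gripper open.
Joint ranges: [-2.53, 2.53], [-0.77, 2.02], [0.04, 2.7], [-1, 4.14], [0.28, 2.66], [-3.11, 3.11]. Speed limits (rad/s): [2.57, 2.57, 3.14, 3.14, 3.14, 3.14].

### API

Orientations are given as [roll, pitch, yaw] about the fixed x, y, z axes, in that order (R = Rz(yaw) Ry(pitch) Rx(roll)).
In Python, from plant import bot, capture, camera_params gives the robot as it stands.
- The arm moves only by the shell command python3 -m jog 'ROWS' [OPENING]. ROWS is a JSON object of lists of equal length, an entry for each row: "xyz": the shift along the world's x, y, z as a fraction of full scale, a list of three; "angular": the turn, a rotation vector about the world's x, y, z as a fraction of full scale, a list of three. In form: {"xyz": [[x, y, z], ...], "angular": [[wx, wy, wz], ...]}. A call has 1 to 10 rows; each row shifts and turns the pose as measured when the row begins; what a row does not reach is not made up. Full scale, the value 1, is 2 cm for a shift and 6 degrees for a turn. A row lasts 1/10 s, in which the tool goes at most 50 mm and 8.59 degrees, less where a joint would pass 70% of its speed; a pose out of reach is approached as far as the arm can. A call with a number of a shift or a turn outside -1 to 1 is refused whole. A call with a gripper value outside its range is refused whole. OPENING is the closure, from -1 (fully open) to 1 (shut), set as the call begins (- or left out, the last holds). The fingers move at their own pace and stop on an object; the grip force is fixed at half the most. Time passes only in rows, so rows that do not move let the fingers close. It gives the time, the measured TCP pose, the force and the opening at its end, in the units of the state.
- bot.get_obs(): the state, without advancing time (a new reading comes with each control period).
- capture(name): name is "side" or "top" or "wrist"; returns the picture (480x640x3 uint8, red, green, blue); there is no depth.
- camera_params(name): a dict with "fx", "fy", "cx", "cy" (pixels), "k1" (the pictures are not rectified: a ray, as slopes to the right and down, at radius r is drawn at 1 + k1 r^2 times it, then the intrinsics apply), "rvec" (rotation vector, rad) and "tvec" (3), from world to camera coordinates, as OpenCV has them. Camera axes: x right, y down, z forward; pixel columns grow to the right and rows downward; lengths in mm; the calibration is good to about 2 mm. A picture is of the moment at which its call begins: read the wrist's pose just before it. camera_params takes no time and is no camera call; for the wrist camera it gives the pose at the moment of the call.
- bot.close_job(): hands the job in, once; it reports no verdict.
The state is a dict: "time": time; "joint_positions": joint angles; "dq": joint speeds; "tau": joint torques, N m; "tool_pos": TCP position; "tcp_rot": TCP orientation; "contact_force": force on the tool from outside, world axes, zero at the start; "moment": the same for the moment, N m; "grip_width": finger opening in mm.
Only numpy, scipy, OpenCV 4.12 (cv2) and the standard library are available. Lean on these libraries where they do the work, as an engineer would, in place of code of your own. Each camera call takes 0.05 s, during which the arm holds its last target.

### The job

A steel drill-bit case lies in the pulled-out drawer of the small grey drawer unit with its lid standing up. Without picking anything up, push the lid over with your fingertips until the case is shut, then push the drawer fully home, gently, without ramming it against its stop. The case stays in the drawer, and the jar, the pliers and the tape roll stay where they are.

Things in the scene. Friction and masses are not known exactly. Their poses are not given: they have to be found in the camera images.
- unit: Grey sheet-steel drawer unit fixed on the bench, 275 deep (its x) x 160 wide (y) x 100 mm high. Origin: centre of its underside, on the bench top. Its drawer front faces unit -x, which is to the robot's left (world +y, within 0.15 rad); the drawer is pushed home along unit +x. Shell's front edge at unit x = -125 mm; the opening ends 90 mm above the bench, so the case enters only with its lid shut.
- unit_drawer (a joint): Slide of the drawer in m: 0 = fully home, 0.205 = fully out; starts 0.190 to 0.202. About 1 N of friction, no spring or catch. Open steel tray, inside 186 x 122 mm, floor 22 mm above the bench, side walls 22 mm over the floor; grey front plate 156 mm wide, 12 thick, from 12 to 88 mm above the bench, its face at unit x = -138 mm when home.
- drawer_bar (a point): Middle of the horizontal steel bar handle on the drawer front: the bar is 90 mm long along the unit's y, its centre line 35 mm in front of the front plate and 56 mm above the bench. Moves with the drawer. Axes as the unit's.
- case: Dark green-grey steel drill-bit case, 106 x 162 x 45 mm shut, loose in the drawer, about 0.42 kg. Origin: centre of its underside, on the drawer floor 22 mm above the bench. Its y runs along its 162 mm length (along the drawer's travel); its x points to the hinged long side, towards the robot (world -x). Hinge line: along y at case x = +51 mm, 31 mm above the underside (53 mm above the bench).
- case_lid (a joint): Hinge of the lid in rad: 0 shut, 1.57 straight up, 1.83 stop. Starts 1.35 to 1.7, held by slight hinge friction; pushed over towards case -x to below about 0.9 it falls slowly shut by weight (0.12 kg). The lid is a shallow tray, 101 mm from hinge to free edge, 162 long, 13 deep; standing up, its flat outer face looks to case +x, 13 mm outside the hinge line, its top about 155 mm above the bench.
- lid_edge (a point): Middle of the free long edge of the lid (its rim, 101 mm from the hinge line). Moves with the lid. Beyond the drawer (world x over about 0.66) stands a fixed cardboard carton, 305 mm high, its front flap leaning out to about x = 0.61 at the top; its left end is near y = 0.2. Keep the hand clear of it.
- jar: Screw-top glass jar, 71 mm wide, 79 mm high, loose on the bench to the left of the drawer. Origin: centre of its underside. Leave it alone.
- pliers: Pliers, 53 x 170 x 16 mm, lying loose on the bench to the right of the unit. Origin: centre of the underside, y axis along the length. Leave them alone.
- tape: Roll of tape, 102 mm across, 24 mm high, lying on top of the drawer unit towards its back. Origin: centre of its underside. Leave it alone.
There are look-alikes about, which are no part of the job. There is more than one size of the case; the one meant has the size given above.

How it is judged (in metres and radians):
On the way, in this order (a step that is already met when the one before it is completed fails the run):
1. the lid of the case is shut while the drawer is still out (value of joint case_lid below 0.08 rad and value of joint unit_drawer above 0.1 m), for 0.2 s.
2. the drawer is pushed fully home (value of joint unit_drawer below 0.004 m), for 0.2 s.
At the end, for the whole second after the job is handed in: The lid is shut (within 0.08 rad), the drawer is home (within 4 mm), the case lies flat and at rest on the drawer floor inside the unit, the bystanders are where they were (within 25 mm) (value of joint case_lid below 0.08 rad and value of joint unit_drawer below 0.004 m and z of case in the frame of unit below 0.027 m and angle between case's own z axis and vertical below 0.06 rad and x of case in the frame of unit between -0.045 and -0.008 m and linear speed of case below 0.02 m/s); the robot touches nothing.
It fails at once if the fingers ram the drawer or the unit with more than 40 N (contact force between the fingers and unit above 40 N).
It fails at once if the case is lifted or tipped in the drawer (z of case in the frame of unit above 0.037 m or angle between case's own z axis and vertical above 0.25 rad).
It fails at once if the jar, the pliers or the tape roll is moved more than 25 mm (distance of any of jar, pliers, tape from where it was at the start of the episode above 0.025 m).
It also fails if it takes over 54 s, if anything falls off the work surface, if the arm or the gripper's body presses on something with over 40 N, if the wrist force passes 120 N, or if a joint passes its speed limit or range.

## Working session

There is one attempt and no reset: what is moved stays moved. The work goes in short steps, Python scripts to look and compute and a shell command to move; the robot and the scene stay as the last step left them, time stands still between calls to the robot, and variables do not carry over. Pictures are saved under pics/ and viewed, and the job is handed in when it is done.

```bash
ls; mkdir -p pics
python3 - <<'E'
from plant import bot,capture,camera_params
import cv2
print(bot.get_obs())
for n in ["side","top","wrist"]:
    cv2.imwrite(f"pics/{n}0.png",capture(n)[:,:,::-1]); print(n,camera_params(n))
E
```

```text
pics
{'time': 0.0, 'joint_positions': array([-1.37899546e+00,  3.42694551e-01,  1.52504152e+00,  8.39806959e-06,
        1.27538944e+00, -1.45982049e-01]), 'dq': array([-0.000901  , -0.00083131, -0.00080285, -0.00035241, -0.00053325,
       -0.0010735 ]), 'tau': array([-4.81107600e-04, -4.31243634e+01, -2.44214988e+01,  7.16820988e-02,
        5.59913332e-02, -1.17936665e-04]), 'tool_pos': array([ 173.93516014, -494.90916592,  226.05103304]), 'tcp_rot': array([-3.14136173e+00,  1.51538142e-03, -1.23301568e+00]), 'contact_force': array([-0.52588607,  0.07074664,  0.20199505]), 'moment': array([ 0.02348121, -0.00133735, -0.02633147]), 'grip_width': 91.77745832993764}
side {'fx': 605.9574863304239, 'fy': 605.9574863304239, 'cx': 310.11356760575967, 'cy': 247.11372282390982, 'k1': -0.037862993539773605, 'rvec': array([ 1.58837607, -1.64851768,  0.9379557 ]), 'tvec': array([  40.06400592,  326.35422065, 1406.31770687])}
top {'fx': 511.4833342886298, 'fy': 511.4833342886298, 'cx': 317.34003569398544, 'cy': 234.89064492977386, 'k1': -0.01437487392719612, 'rvec': array([ 2.12564656, -2.18687048,  0.14755111]), 'tvec': array([  18.97224991,  500.76838402, 1585.99688103])}
wrist {'fx': 345.74742362869426, 'fy': 345.74742362869426, 'cx': 319.1625359142411, 'cy': 237.24638041254155, 'k1': -0.0389811884513212, 'rvec': array([-2.34418256,  1.66219314,  0.26574573]), 'tvec': array([-524.79307981,  -38.08602149,  393.33265115])}
```

View pics/top0.png

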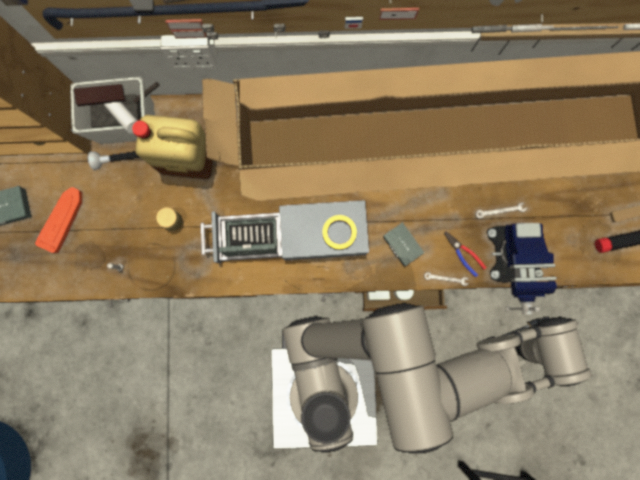

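View pics/side0.png

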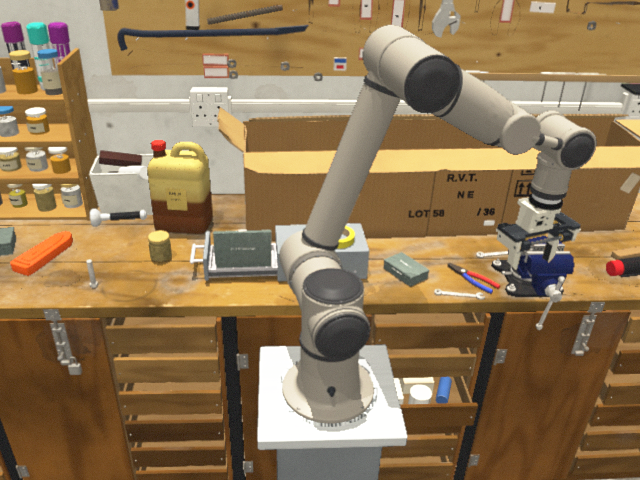

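View pics/wrist0.png

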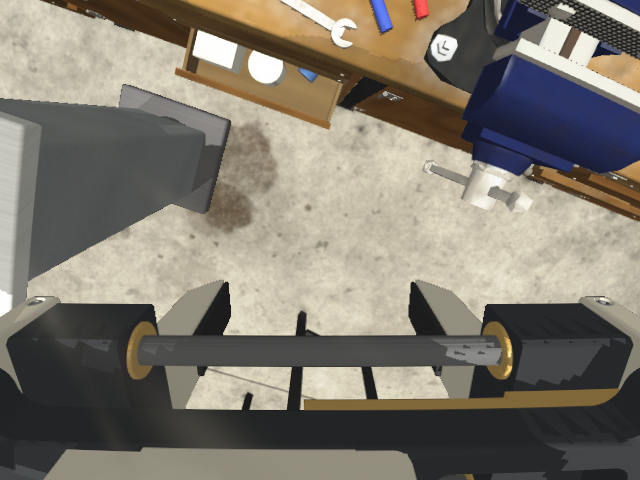

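The top picture shows the drawer unit at (200–368, 202–262), with the case and its lid in the drawer at (222–280, 215–258). The jar is at (168, 218), the tape at (339, 232) and the pliers at (465, 255). I'll zoom in to measure.

```bash
cat > h.py <<'E'
import numpy as np,cv2
from plant import bot,capture,camera_params
def K(p): return np.array([[p['fx'],0,p['cx']],[0,p['fy'],p['cy']],[0,0,1]]),np.array([p['k1'],0,0,0,0.])
def px2w(name,uv,z,p=None):
    p=p or camera_params(name); k,d=K(p)
    n=cv2.undistortPoints(np.array([[uv]],float),k,d)[0,0]
    R=cv2.Rodrigues(p['rvec'])[0]; c=-R.T@p['tvec']; r=R.T@np.array([n[0],n[1],1])
    return c+r*(z-c[2])/r[2]
def proj(name,P,p=None):
    p=p or camera_params(name); k,d=K(p)
    return cv2.projectPoints(np.atleast_2d(np.array(P,float)),p['rvec'],p['tvec'],k,d)[0][:,0]
E
python3 - <<'E'
import cv2
a=cv2.imread('pics/top0.png')[180:280,150:390]; cv2.imwrite('pics/top0z.png',cv2.resize(a,(792,330),interpolation=cv2.INTER_CUBIC))
a=cv2.imread('pics/side0.png')[215:295,140:380]; cv2.imwrite('pics/side0z.png',cv2.resize(a,(792,264),interpolation=cv2.INTER_CUBIC))
E
```

```text
(no output)
```

View pics/top0z.png

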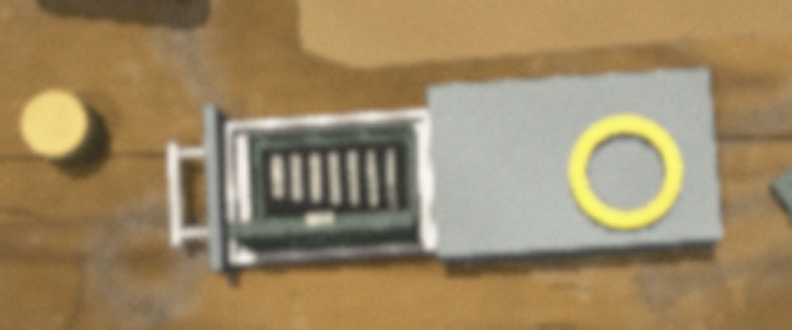

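View pics/side0z.png

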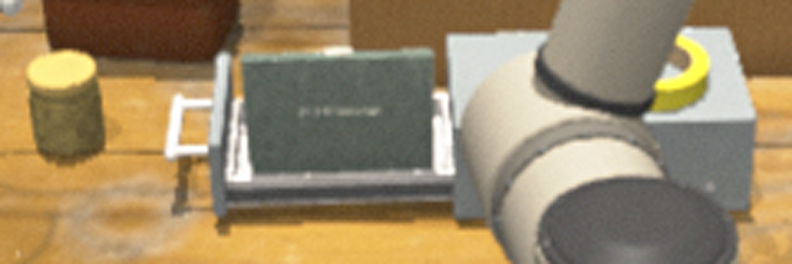

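Run:
```python
from h import *
T=lambda x,y:(150+x/3.3,180+y/3.3)
S=lambda x,y:(140+x/3.3,215+y/3.3)
c=np.array([px2w('top',T(*q),100) for q in [(428,87),(710,69),(720,240),(438,250)]])
print(c.round(),np.linalg.norm(c[1]-c[0]),np.linalg.norm(c[2]-c[1]))
print('bar',px2w('top',T(172,143),56).round(),px2w('top',T(177,244),56).round())
print('front top',px2w('top',T(208,106),88).round(),px2w('top',T(222,268),88).round())
print('jar top',px2w('top',T(56,124),79).round())
print('tape',px2w('top',T(626,172),124).round())
print('lid top by top',[px2w('top',T(*q),z).round() for q in [(240,230),(415,222)] for z in (150,)])
print('lid top by side',[px2w('side',S(*q),z).round() for q in [(246,58),(431,52)] for z in (150,155)])
```

```text
[[ 583.  118.  100.]
 [ 593. -144.  100.]
 [ 434. -147.  100.]
 [ 432.  111.  100.]] 261.8746353762997 159.39973591005602
bar [545. 364.  56.] [448. 359.  56.]
front top [573. 324.  88.] [422. 311.  88.]
jar top [562. 468.  79.]
tape [496. -62. 124.]
lid top by top [array([450., 283., 150.]), array([453., 128., 150.])]
lid top by side [array([457., 289., 150.]), array([449., 288., 155.]), array([466., 132., 150.]), array([457., 132., 155.])]
```

The unit's shell measures 262 x 159, which matches its 262.5 x 160, with its origin near (510, -9). The bar is at (497, 361), so the drawer is about 0.195 out. The lid's top edge is near x≈452, y 130–288. I'll go round at z≈226 with the jaws closed.

```bash
python3 -m jog '{"xyz":[[0.8,0.98,0],[0.8,0.98,0],[0.8,0.98,0],[0.8,0.98,0],[0.8,0.98,0],[0.8,0.98,0],[0.8,0.98,0],[0.8,0.98,0],[0.6,0.98,0],[0.6,0.98,0]],"angular":[[0,0,-0.8],[0,0,-0.8],[0,0,-0.8],[0,0,-0.8],[0,0,0],[0,0,0],[0,0,0],[0,0,0],[0,0,0],[0,0,0]]}' 1
```

```text
time: 1.15
tool_pos: [328.4, -292.0, 223.2]
tcp_rot: [3.139, 0.006, -1.588]
contact_force: [0.6, 0.1, 0.5]
grip_width: 16.0
```

```bash
python3 -m jog '{"xyz":[[0.6,1,0.05],[0.6,1,0.05],[0.6,1,0.05],[0.6,1,0.05],[0.5,1,0.05],[0.5,1,0.05],[0.4,1,0],[0.4,1,0],[0.3,1,0],[0.2,1,0]],"angular":[[0,0,0],[0,0,0],[0,0,0],[0,0,0],[0,0,0],[0,0,0],[0,0,0],[0,0,0],[0,0,0],[0,0,0]]}' 1
python3 -m jog '{"xyz":[[0,1,0],[0,1,0],[0,1,0],[0,1,0],[-0.2,1,0],[-0.3,1,0],[-0.4,1,0],[-0.4,1,0],[-0.5,1,0],[-0.5,1,0]],"angular":[[0,0,0],[0,0,0],[0,0,0],[0,0,0],[0,0,0],[0,0,0],[0,0,0],[0,0,0],[0,0,0],[0,0,0]]}' 1
```

```text
time: 2.15
tool_pos: [425.0, -82.0, 227.7]
tcp_rot: [3.136, 0.008, -1.588]
contact_force: [-0.3, 0.9, 0.1]
grip_width: 0.4
time: 3.15
tool_pos: [376.5, 126.5, 225.8]
tcp_rot: [3.132, 0.009, -1.588]
contact_force: [0.1, 0.0, 0.3]
grip_width: 0.4
```

```bash
python3 -m jog '{"xyz":[[0,1,0],[0,1,0],[0,1,0],[0,1,-0.5],[0,0.1,-1],[0,0,-1],[0,0,-1],[0,0,-1],[0,0,-0.5],[0,0,0]],"angular":[[0,0,0],[0,0,0],[0,0,0],[0,0,0],[0,0,0],[0,0,0],[0,0,0],[0,0,0],[0,0,0],[0,0,0]]}' 1
python3 - <<'E'
from h import *
for n in ["side","top"]:
    cv2.imwrite(f"pics/{n}1.png",cv2.resize(capture(n)[180:300,140:380,::-1],(800,400),interpolation=cv2.INTER_CUBIC))
E
```

```text
time: 4.15
tool_pos: [373.0, 214.6, 121.6]
tcp_rot: [3.131, 0.009, -1.583]
contact_force: [-0.4, 0.0, 0.3]
grip_width: 0.4
```

View pics/top1.png

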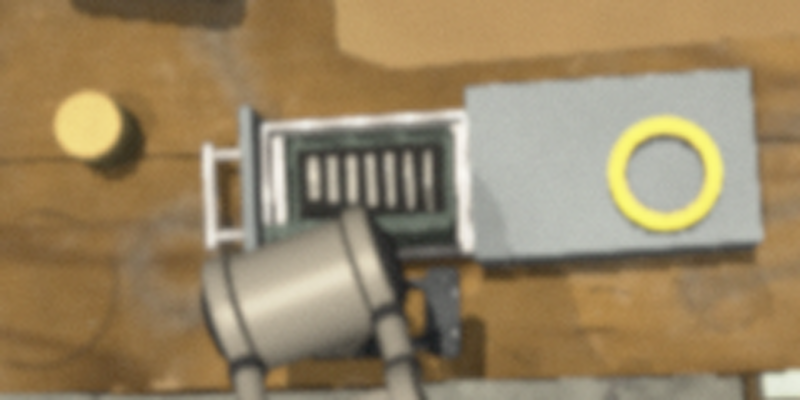

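View pics/side1.png

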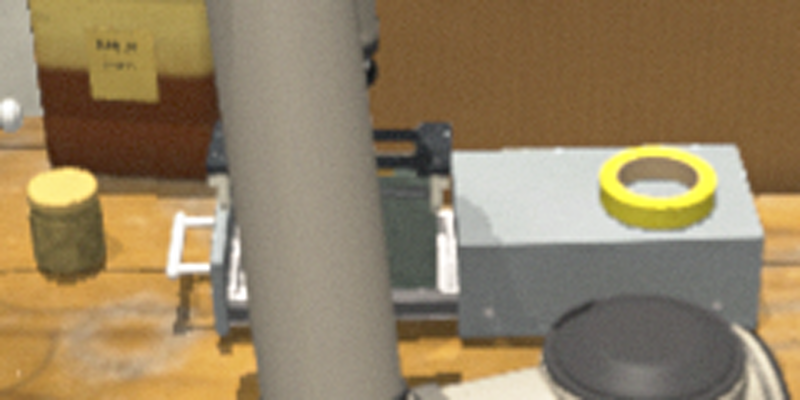

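The hand is in front of the standing lid, with its long side along y. Next I push in +x.

```bash
python3 -m jog '{"xyz":[[0.7,0,0],[0.7,0,0],[0.7,0,0],[0.6,0,0],[0.5,0,0],[0.5,0,0],[0.5,0,0],[0.5,0,0],[0.5,0,0],[0.5,0,0]],"angular":[[0,0,0],[0,0,0],[0,0,0],[0,0,0],[0,0,0],[0,0,0],[0,0,0],[0,0,0],[0,0,0],[0,0,0]]}' 1
python3 -m jog '{"xyz":[[0.5,0,0],[0.5,0,0],[0.5,0,0]],"angular":[[0,0,0],[0,0,0],[0,0,0]]}' 1
python3 - <<'E'
from h import *
for n in ["top"]:
    cv2.imwrite(f"pics/{n}2.png",cv2.resize(capture(n)[180:300,140:380,::-1],(800,400),interpolation=cv2.INTER_CUBIC))
cv2.imwrite("pics/w2.png",capture("wrist")[:,:,::-1])
E
```

```text
time: 5.25
tool_pos: [494.4, 215.7, 128.4]
tcp_rot: [3.139, 0.013, -1.582]
contact_force: [-1.3, 0.0, 0.2]
grip_width: 0.2
time: 5.55
tool_pos: [527.6, 215.6, 128.4]
tcp_rot: [3.14, 0.013, -1.582]
contact_force: [-0.2, 0.0, 0.0]
grip_width: -0.0
```

View pics/top2.png

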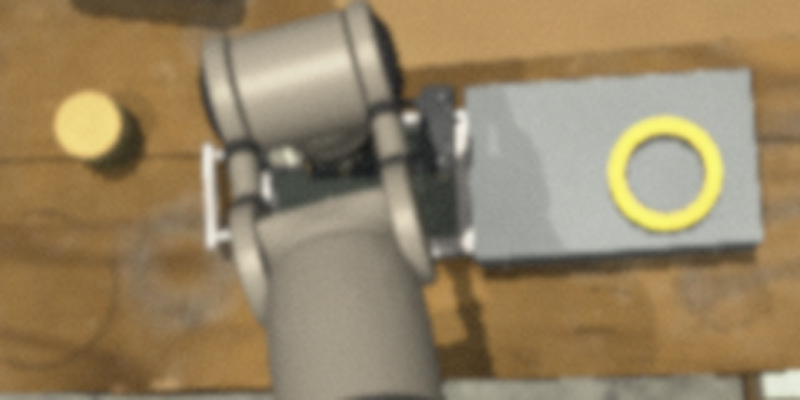

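View pics/w2.png

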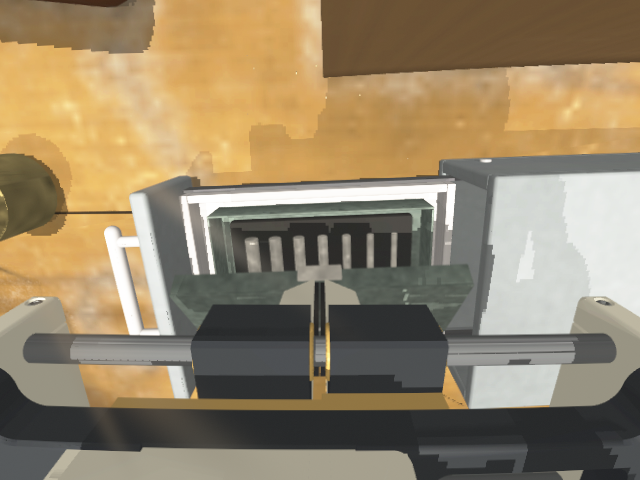

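The lid has tipped well over, to roughly 0.7 rad, and the contact force has dropped off. I'll back off a little and let it fall.

```bash
python3 -m jog '{"xyz":[[-0.5,0,0.3],[-0.5,0,0.3],[0,0,0],[0,0,0],[0,0,0],[0,0,0],[0,0,0],[0,0,0]],"angular":[[0,0,0],[0,0,0],[0,0,0],[0,0,0],[0,0,0],[0,0,0],[0,0,0],[0,0,0]]}' 1
python3 - <<'E'
from h import *
cv2.imwrite("pics/w3.png",capture("wrist")[:,:,::-1])
E
```

```text
time: 6.45
tool_pos: [504.7, 215.8, 141.9]
tcp_rot: [3.141, 0.013, -1.581]
contact_force: [-0.5, -0.1, 0.2]
grip_width: 0.3
```

View pics/w3.png

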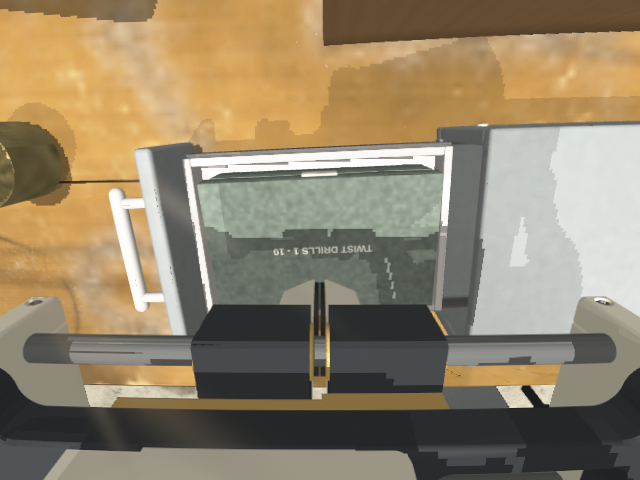

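The lid is down: its outer face reads "TWIST DRILLS" and its far edge is at row ~175. I'll check that against the projection for a shut lid.

Run:
```python
from h import *
for uv in [(200,182),(443,171)]:
    print([px2w('wrist',uv,z).round(1) for z in (67,75,85)])
print('bar ',px2w('wrist',(115,192),56).round(),px2w('wrist',(145,305),56).round())
print('plate top',px2w('wrist',(137,150),88).round(),px2w('wrist',(185,146),88).round())
```

```text
[array([554. , 297.3,  67. ]), array([555.2, 294.4,  75. ]), array([556.8, 290.8,  85. ])]
[array([559.9, 133. ,  67. ]), array([560.9, 135.7,  75. ]), array([562.2, 139.1,  85. ])]
bar  [546. 365.  56.] [453. 359.  56.]
plate top [577. 326.  88.] [579. 296.  88.]
```

The length comes out 164 at z=67 (162 if shut), so it agrees. I'll make sure with a very gentle touch down on the lid near its free edge.

```bash
python3 -m jog '{"xyz":[[0.5,0,-1],[0.5,0,-1],[0,0,-0.6],[0,0,-0.4],[0,0,-0.2],[0,0,0]],"angular":[[0,0,0],[0,0,0],[0,0,0],[0,0,0],[0,0,0],[0,0,0]]}' 1
```

```text
time: 7.1
tool_pos: [525.0, 215.9, 76.0]
tcp_rot: [3.141, 0.013, -1.581]
contact_force: [0.4, 0.9, 0.2]
grip_width: 0.7
```

```bash
python3 -m jog '{"xyz":[[0,0,-0.2],[0,0,-0.15],[0,0,-0.15]],"angular":[[0,0,0],[0,0,0],[0,0,0]]}' 1
```

```text
time: 7.4
tool_pos: [525.7, 216.3, 67.2]
tcp_rot: [-3.139, 0.014, -1.581]
contact_force: [-1.0, 0.6, 0.4]
grip_width: 0.3
```

```bash
python3 -m jog '{"xyz":[[0,0,-0.1],[0,0,-0.1]],"angular":[[0,0,0],[0,0,0]]}' 1
```

```text
time: 7.6
tool_pos: [525.8, 216.7, 66.4]
tcp_rot: [-3.137, 0.015, -1.581]
contact_force: [-7.7, -1.2, 21.3]
grip_width: 0.4
```

The tip bottomed out at z=66.4, and a shut lid is 67 high, so the lid is confirmed shut. Next I lift and go round to the front of the bar.

```bash
python3 -m jog '{"xyz":[[0,0,0.6],[0,0,1],[-0.3,0,1],[-0.4,0.2,1],[-0.4,1,1],[-0.3,1,0],[0,1,0],[0,1,0],[0,1,0],[0,1,0]],"angular":[[0,0,0],[0,0,0],[0,0,0],[0,0,0],[0,0,0],[0,0,0],[0,0,0],[0,0,0],[0,0,0],[0,0,0]]}' 1
python3 - <<'E'
from h import *
cv2.imwrite("pics/w4.png",capture("wrist")[:,:,::-1])
cv2.imwrite("pics/side4.png",cv2.resize(capture("side")[180:300,140:380,::-1],(800,400),interpolation=cv2.INTER_CUBIC))
E
```

```text
time: 8.6
tool_pos: [498.2, 343.2, 168.6]
tcp_rot: [-3.128, 0.018, -1.585]
contact_force: [0.4, -0.1, 0.7]
grip_width: 0.4
```

View pics/w4.png

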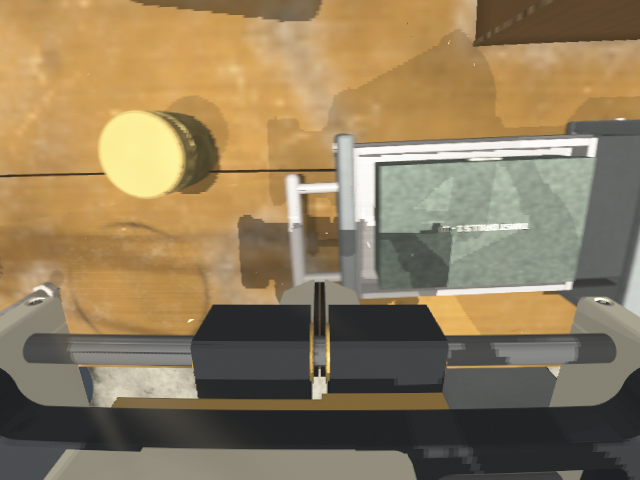

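View pics/side4.png

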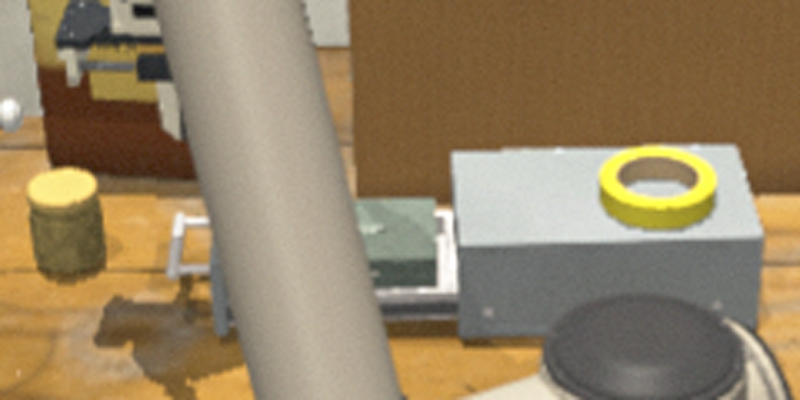

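The case is shut in both views: the lid is flat in the wrist picture at (376–590, 160–290), and in the side picture at (360–437, 200–285). The bar is at (295, 180–285), and the jar at (145, 155) has not moved. On to the front of the bar and down.

```bash
python3 - <<'E'
from h import *
print('bar',px2w('wrist',(293,180),56).round(),px2w('wrist',(299,280),56).round(),'jar',px2w('wrist',(143,153),79).round())
E
python3 -m jog '{"xyz":[[0,1,0],[0,1,0],[0,1,0],[0,0.3,-0.5],[0,0,-1],[0,0,-1],[0,0,-1],[0,0,-0.5],[0,0,0]],"angular":[[0,0,0],[0,0,0],[0,0,0],[0,0,0],[0,0,0],[0,0,0],[0,0,0],[0,0,0],[0,0,0]]}' 1
```

```text
bar [544. 366.  56.] [458. 364.  56.] jar [568. 471.  79.]
time: 9.6
tool_pos: [498.4, 404.5, 84.3]
tcp_rot: [-3.129, 0.014, -1.584]
contact_force: [-0.0, 0.5, 0.4]
grip_width: 0.7
```

```bash
python3 -m jog '{"xyz":[[0,0.1,-0.7],[0,0.1,-0.7],[0,0,-0.4],[0,0,0]],"angular":[[0,0,0],[0,0,0],[0,0,0],[0,0,0]]}' 1
python3 - <<'E'
from h import *
cv2.imwrite("pics/w5.png",capture("wrist")[:,:,::-1])
E
```

```text
time: 10.0
tool_pos: [499.4, 408.2, 46.8]
tcp_rot: [-3.126, 0.015, -1.585]
contact_force: [0.3, 0.0, -0.5]
grip_width: 0.5
```

View pics/w5.png

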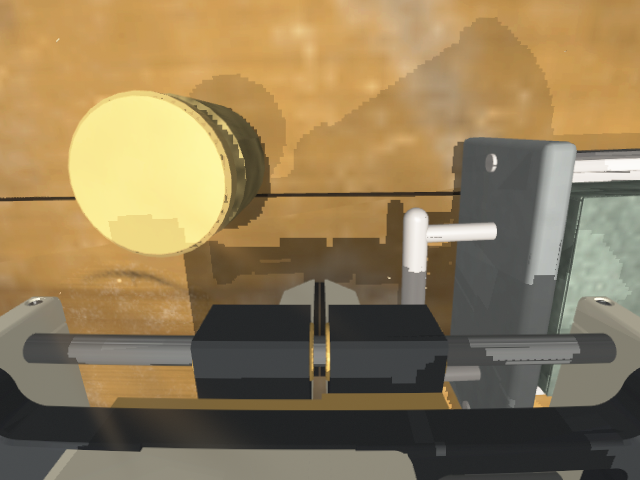

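The finger is in front of the bar, which is at column ~413, and clear of the jar. I push gently along -y.

```bash
python3 -m jog '{"xyz":[[0,-0.2,0],[0,-0.25,0],[0,-0.25,0],[0,-0.25,0],[0,-0.25,0],[0,-0.25,0],[0,-0.25,0],[0,-0.25,0],[0,-0.25,0],[0,-0.25,0]],"angular":[[0,0,0],[0,0,0],[0,0,0],[0,0,0],[0,0,0],[0,0,0],[0,0,0],[0,0,0],[0,0,0],[0,0,0]]}' 1
python3 -m jog '{"xyz":[[0,-0.4,0],[0,-0.4,0],[0,-0.4,0],[0,-0.4,0],[0,-0.4,0]],"angular":[[0,0,0],[0,0,0],[0,0,0],[0,0,0],[0,0,0]]}' 1
python3 - <<'E'
from h import *
cv2.imwrite("pics/w6.png",capture("wrist")[:,:,::-1])
E
```

```text
time: 11.05
tool_pos: [501.3, 356.9, 50.5]
tcp_rot: [-3.12, 0.02, -1.584]
contact_force: [0.8, 1.8, -0.4]
grip_width: 0.2
time: 11.55
tool_pos: [502.1, 313.8, 50.9]
tcp_rot: [-3.118, 0.02, -1.584]
contact_force: [1.1, 1.5, 0.2]
grip_width: 0.3
```

View pics/w6.png

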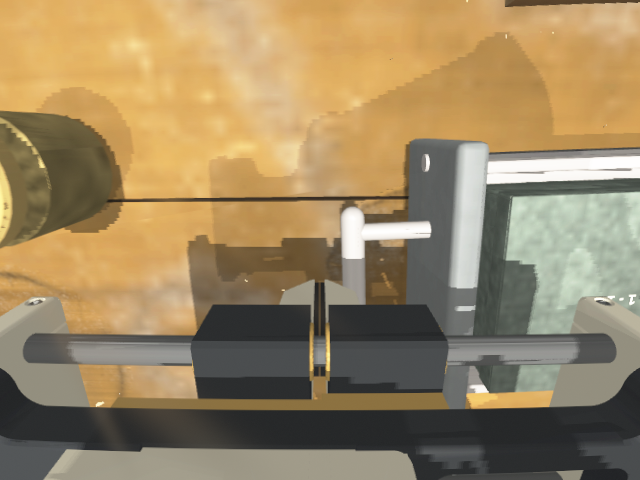

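```bash
python3 - <<'E'
from h import *
print('bar',px2w('wrist',(352,215),56).round(1),px2w('wrist',(354,290),56).round(1))
E
python3 -m jog '{"xyz":[[0,-0.4,0],[0,-0.4,0],[0,-0.4,0],[0,-0.4,0],[0,-0.4,0],[0,-0.4,0],[0,-0.3,0],[0,-0.3,0],[0,-0.3,0]],"angular":[[0,0,0],[0,0,0],[0,0,0],[0,0,0],[0,0,0],[0,0,0],[0,0,0],[0,0,0],[0,0,0]]}' 1
```

```text
bar [547.3 296.4  56. ] [509.6 294.9  56. ]
time: 12.5
tool_pos: [502.3, 241.0, 51.1]
tcp_rot: [-3.118, 0.02, -1.585]
contact_force: [2.0, 1.5, 1.0]
grip_width: 0.2
```

```bash
python3 -m jog '{"xyz":[[0,-0.3,0],[0,-0.25,0],[0,-0.25,0],[0,-0.2,0],[0,-0.2,0],[0,-0.2,0],[0,-0.2,0],[0,-0.15,0],[0,-0.1,0]],"angular":[[0,0,0],[0,0,0],[0,0,0],[0,0,0],[0,0,0],[0,0,0],[0,0,0],[0,0,0],[0,0,0]]}' 1
```

```text
time: 13.4
tool_pos: [502.5, 200.6, 51.2]
tcp_rot: [-3.118, 0.02, -1.585]
contact_force: [0.5, 1.0, 1.4]
grip_width: 0.4
```

```bash
python3 -m jog '{"xyz":[[0,-0.12,0],[0,-0.12,0],[0,-0.12,0],[0,-0.1,0]],"angular":[[0,0,0],[0,0,0],[0,0,0],[0,0,0]]}' 1
python3 - <<'E'
from h import *
cv2.imwrite("pics/w7.png",capture("wrist")[:,:,::-1])
E
```

```text
time: 13.8
tool_pos: [502.5, 190.8, 51.2]
tcp_rot: [-3.117, 0.02, -1.585]
contact_force: [1.7, 1.5, 1.1]
grip_width: 0.4
```

View pics/w7.png

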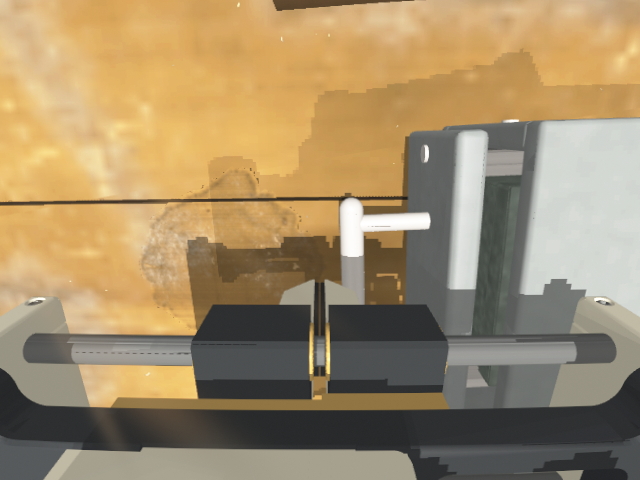

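A gap of (487–523) columns remains between plate and shell. I'll measure it.

Run:
```python
from h import *
print('plate back',px2w('wrist',(486,145),88).round(1),'shell',px2w('wrist',(540,125),100).round(1),px2w('wrist',(524,180),100).round(1),'plate',px2w('wrist',(454,145),88).round(1),px2w('wrist',(523,180),88).round(1))
```

```text
plate back [579.7 130.5  88. ] shell [586.1 119.6 100. ] [569.1 122.2 100. ] plate [579.7 141.6  88. ] [567.5 115.7  88. ]
```

About 8 mm remains, which agrees with the predicted final TCP y≈183. Small rows now.

```bash
python3 -m jog '{"xyz":[[0,-0.1,0],[0,-0.08,0],[0,-0.08,0]],"angular":[[0,0,0],[0,0,0],[0,0,0]]}' 1
python3 -m jog '{"xyz":[[0,-0.07,0]],"angular":[[0,0,0]]}' 1
python3 -m jog '{"xyz":[[0,-0.07,0]],"angular":[[0,0,0]]}' 1
```

```text
time: 14.15
tool_pos: [502.4, 185.0, 51.1]
tcp_rot: [-3.118, 0.02, -1.585]
contact_force: [1.7, 1.3, 0.6]
grip_width: 0.7
time: 14.25
tool_pos: [502.4, 183.5, 51.1]
tcp_rot: [-3.118, 0.02, -1.585]
contact_force: [1.1, 1.1, 1.6]
grip_width: 0.6
time: 14.35
tool_pos: [502.4, 182.0, 51.2]
tcp_rot: [-3.118, 0.02, -1.585]
contact_force: [1.6, 1.2, -0.6]
grip_width: 0.3
```

```bash
python3 -m jog '{"xyz":[[0,-0.06,0]],"angular":[[0,0,0]]}' 1
python3 -m jog '{"xyz":[[0,-0.06,0]],"angular":[[0,0,0]]}' 1
```

```text
time: 14.45
tool_pos: [502.4, 181.2, 51.2]
tcp_rot: [-3.118, 0.021, -1.585]
contact_force: [0.5, 8.1, 1.4]
grip_width: 0.3
time: 14.55
tool_pos: [502.4, 181.0, 51.4]
tcp_rot: [-3.117, 0.023, -1.585]
contact_force: [-0.3, 10.1, 0.5]
grip_width: 0.5
```

The force rose to 10 N with almost no movement, so the drawer is on its stop. I back away and check.

```bash
python3 -m jog '{"xyz":[[0,0,0],[0,0,0],[0,0.4,0],[0,0.8,0],[0,1,0],[0,0,1],[0,0,1],[0,0,1],[0,0,0],[0,0,0]],"angular":[[0,0,0],[0,0,0],[0,0,0],[0,0,0],[0,0,0],[0,0,0],[0,0,0],[0,0,0],[0,0,0],[0,0,0]]}' 1
python3 - <<'E'
from h import *
cv2.imwrite("pics/w8.png",capture("wrist")[:,:,::-1])
cv2.imwrite("pics/t8.png",cv2.resize(capture("top")[160:310,100:500,::-1],(800,300),interpolation=cv2.INTER_CUBIC))
E
```

```text
time: 15.55
tool_pos: [497.4, 227.1, 109.6]
tcp_rot: [-3.129, 0.018, -1.585]
contact_force: [0.7, 0.5, -1.1]
grip_width: 0.5
```

View pics/w8.png

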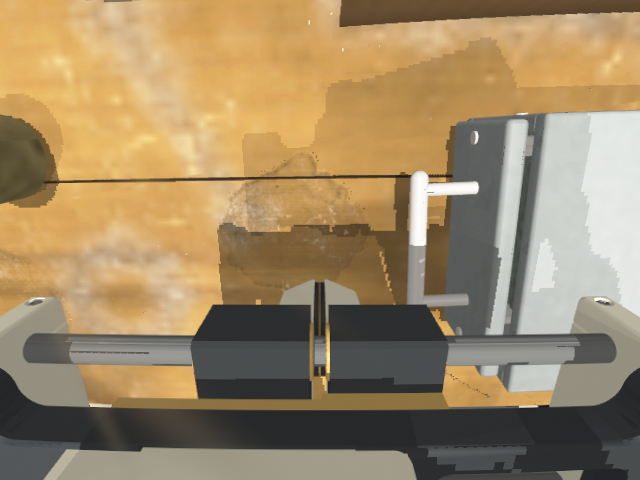

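View pics/t8.png

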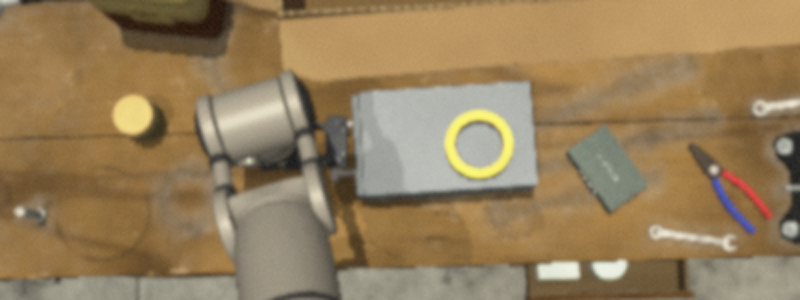

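A dark strip shows between plate and shell at columns (527–540), and it may be only perspective, so I measure it.

Run:
```python
import cv2
a=cv2.imread('pics/w8.png')[100:400,400:620]; cv2.imwrite('pics/w8z.png',cv2.resize(a,(440,600),interpolation=cv2.INTER_CUBIC))
from h import *
print('plate front',px2w('wrist',(507,122),88).round(1),'back',px2w('wrist',(527,122),88).round(1),px2w('wrist',(502,362),88).round(1))
print('shell',px2w('wrist',(544,116),100).round(1),px2w('wrist',(540,160),100).round(1),px2w('wrist',(511,388),100).round(1))
# expected: unit pose guess
d=np.array([0.023,-1,0]);e=np.array([1,.023,0])
for o in ([510,-9,0],):
  for s in (0,4,8):
    print(s,[proj('wrist',np.array(o)+d*(x-sx*s)+e*60+np.array([0,0,z])).round(0).tolist() for x,sx,z in [(-138,1,88),(-126,1,88),(-125,0,100),(-125,0,90)]])
print('bar',px2w('wrist',(419,180),56),px2w('wrist',(417,290),56))
```

```text
plate front [583.6 131.9  88. ] back [583.6 121.8  88. ] [441.6 114.1  88. ]
shell [586.1 120.8 100. ] [565.9 119.4 100. ] [432.  112.8 100. ]
0 [[[506.0, 156.0]], [[529.0, 156.0]], [[545.0, 157.0]], [[533.0, 156.0]]]
4 [[[498.0, 156.0]], [[521.0, 156.0]], [[545.0, 157.0]], [[533.0, 156.0]]]
8 [[[490.0, 157.0]], [[513.0, 156.0]], [[545.0, 157.0]], [[533.0, 156.0]]]
bar [550.40858289 165.68603632  56.        ] [476.12904394 161.8133509   56.        ]
```

View pics/w8z.png

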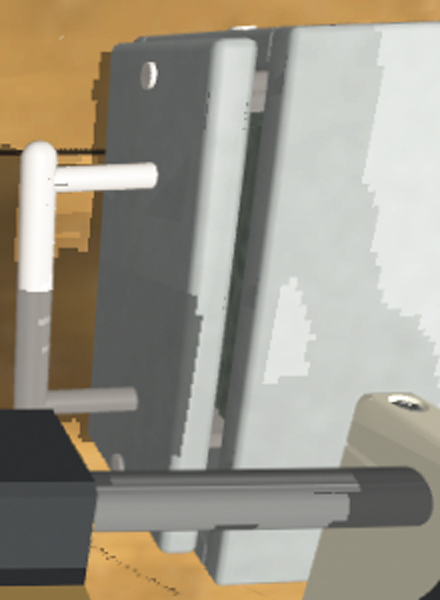

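The plate-to-shell gap is about 1–1.5 mm, against 1 mm nominal when home. The bar is at y≈164, as predicted, so the drawer is home. The hand is clear and the bystanders have not moved, so I hand it in.

Run:
```python
from h import *
print(bot.get_obs()['contact_force'].round(1)); print(bot.close_job())
```

```text
[ 0.3  0.  -0.3]
the job is handed in; nothing more can be done
None
```

I pushed the lid over with the closed fingertips until the case was shut, then pushed the drawer home by its bar and handed the job in at about 15.7 s. No verdict is reported.

**Lid:** After it fell, I touched down on it near its free edge. The tip met it at z = 66.4 mm, against 67 mm for a shut lid. That touch read 21 N, firmer than I meant, though under the limits. The pictures afterwards showed the lid flat.

**Drawer:** The push took about 1–2 N, rising to 10 N at the stop. Afterwards the gap between the front plate and the shell measured about 1–1.5 mm, against 1 mm when home. The bar was at y ≈ 164 mm, as predicted.

**Bystanders:** The jar, pliers and tape looked unmoved in the last top picture, judged by eye. The hand was clear, with no contact force.

**Not checked directly:** Once the drawer was home I could not see the case well enough to measure it. From its place before the push I expect it at about unit x = -24 mm.

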